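# Gauge the blind bore of a tilted saw arbor sleeve

### The arm

A 7-joint arm with a two-finger parallel gripper is mounted at the origin on the work surface. World frame = base frame: x ahead of the robot, y to its left, z up, the work surface at z = 0. Lengths are in m, angles in rad, forces in N, time in s.
With the tool pointing down it reaches from about 0.425 to 0.875 m from the base axis. Payload 4.7 kg.
Tool frame: the origin (TCP) lies between the finger pads; the fingertips stand 14 mm ahead of it and the grasp point (between the pads) lies 5 mm behind it; z points along the fingers, y is the line along which they close (so a half turn about z gives the same grasp; the last joint's range is limited). The gripper opens to 87 mm and grips with 3 to 60 N. Pads are 19 mm wide; open, the fingers measure 117 mm over their backs; the gripper's body (75 mm by 190 mm) begins 51 mm behind the grasp point.
Start: joints at [1.142, 0.321, -0.07, 1.45, 0.023, 1.371, -0.057], TCP at [0.278, -0.587, 0.237] pointing down, gripper open.
Joint ranges: [-2.86, 2.86], [-0.3, 2.09], [-1.38, 1.24], [0.06, 2.45], [-1.56, 4.7], [0.09, 2.05], [-2.69, 2.69]. Speed limits (rad/s): [2.57, 2.57, 3.14, 3.14, 3.14, 3.14, 3.14].

### API

Orientations are given as a rotation vector (axis times angle).
In Python, from bench import get_state, get_image, camera_params, close_job gives the robot as it stands. The module is installed in compiled form; this text tells all that it offers.
- The arm moves only by the tool arm_command, never from a script. Its argument "motion" is a list of rows, each a list of 5 numbers: the finger opening in mm, from 0 to 87, then the shift along the tool's x, y, z in mm, then the turn about the tool's z in degrees. In form: [[gripper, x, y, z, spin], ...]. A call has 1 to 5 rows; each row is the pose to reach, as a shift and turn from the pose commanded when the call began, along the tool's axes at that moment; what a row does not reach only later rows make up. A row lasts 1/12 s, in which the tool goes at most 41.7 mm and 7.16 degrees, less where a joint would pass 70% of its speed; a pose out of reach is approached as far as the arm can. A call with a gripper value outside its range is refused whole. The fingers move at their own pace and stop on an object; "newtons" is the grip in N (left out, the last holds). Time passes only in rows, so rows that repeat a pose let the fingers close. It gives the time, the measured TCP pose, the force, the opening and the grip force at its end, in the units of the state.
- get_state(): the state, without advancing time (a new reading comes with each control period).
- get_image(name): name is "scene" or "top" or "wrist"; returns (picture, depth): 480x640x3 uint8, red, green, blue; 480x640 float32, m along the optical axis (not along the pixel's ray), 0 where there is no reading.
- camera_params(name): a dict with "intrinsics" (3x3 intrinsics, pixels), "extrinsics" (4x4, takes a point from camera to world coordinates). Camera axes: x right, y down, z forward; pixel columns grow to the right and rows downward; lengths in m; the calibration is good to about 2 mm. A picture is of the moment at which its call begins: read the wrist's pose just before it. camera_params takes no time and is no camera call; for the wrist camera it gives the pose at the moment of the call.
- close_job(): hands the job in; it is judged then, once.
The state is a dict: "time": time; "joint_positions": joint angles; "qd": joint speeds; "joint_torque": joint torques, N m; "position": TCP position; "tool_rot": TCP orientation; "ft_force": force on the tool from outside, world axes, zero at the start; "torque": the same for the moment, N m; "grip_width": opening from 0.0 (shut) to 1.0 (fully open); "grip_force": force on a finger pad.
Only numpy, scipy, OpenCV 4.12 (cv2) and the standard library are available. Lean on these libraries where they do the work, as an engineer would, in place of code of your own. Each camera call takes 0.05 s, during which the arm holds its last target. There are 200 camera calls.

### The job

Take the depth gauge from its wooden stand, set its base flat on the slanted end face of the steel sleeve with the rod in the bore, and lower the probe gently until it touches the bottom of the bore. Then, with base flat and probe on the bottom, push the side lock button fully in and leave the gauge standing there, without disturbing the other things on the bench.

Things in the scene. Friction and masses are not known exactly. Their poses are not given: they have to be found in the camera images.
- gauge: Loose depth gauge, about 220 g. Aluminium base plate 84 x 46 x 10 mm (x, y, z) with a housing block 26 x 24 mm (x, y) in its middle that reaches up to 36 mm above the underside. The underside is non-slip. Origin: centre of the base's underside, where the rod comes out; z points up along the rod, x along the long side of the base, the lock button sits on the housing's +y face.
- rod (a joint): How far the rod's tip stands out below the base's underside, 0 to 0.050 m. The steel rod (8 mm thick) slides through the base along gauge z with about 4 N of drag, so it stays where it is left and carries the base when lifted by its head. It starts 3 to 14 mm out.
- probe_head (a point): Centre of the black grip head on top of the rod, a block 20 x 14 x 18 mm (x, y, z, turned like the gauge). The tip is 97 mm below this point and the head's underside 9 mm below it. Grip it across the 14 mm width (gauge y), with the fingertips at its underside: the housing's top comes as near as 7 mm to it when the probe is far down.
- probe_tip (a point): Lower end of the rod, 8 mm thick.
- lock (a joint): Travel of the lock button, 0 = out (free), meets the rod at about 0.006 m (locked). A drag of 6 N keeps it where it is left; pressed in, it clamps the rod.
- lock_button (a point): Outer face of the lock button, a steel pin 10 mm thick standing 7 mm out of the housing's +y face, 26 mm above the base's underside. It can be squeezed in between two fingers, the other finger on the housing's -y face (31 mm from face to pin at first, 25 mm locked).
- stand: Fixed wooden stand, 100 x 70 mm, 32 mm high, two rails with a 36 mm gap between; the gauge lies upright across them at the start. Origin: centre of its underside.
- sleeve: Fixed steel sleeve, 100 mm outer diameter, 65 mm long, with a blind bore 30 mm wide, held on a green angle rest (its plate about 150 x 120 mm). Origin: centre of the bore's mouth in the end face, about 100 mm above the bench. z points out of the bore along its axis, 28 degrees off vertical; y is level; x runs up the slanted face. The bore is 30 to 45 mm deep, differing each time. The gauge stands securely with its long side along the slope (x).
- bore_floor (a point): Centre of the flat bottom of the bore; axes as the sleeve's.
- hammer: Bystander: hammer about 0.26 m long, lying. Leave alone.
- collar: Bystander: steel collar, 70 mm across, 18 mm high. Leave alone.
- dial: Bystander: round dial indicator, 58 mm across, 19 mm high, with a stem, lying face up. Leave alone.
Not all that is in view belongs to the job. What is meant by the gauge is not turquoise, and is the larger of those in its own colour. Of the things shaped like the part that bears sleeve, the green one is meant.

How it is judged:
On the way, in this order (a step that is already met when the one before it is completed fails the run):
1. the base stands flat on the sleeve's end face and the probe touches the bottom, the lock still out (z of probe_tip in the frame of bore_floor between -0.003 and 0.0015 m and z of gauge in the frame of sleeve between -0.003 and 0.002 m and angle between the z axis of gauge and the z axis of sleeve, either way round below 0.06 rad and value of joint lock below 0.003 m and distance between gauge and sleeve below 0.02 m), for 0.2 s.
2. the lock button is pushed in with the probe on the bottom (value of joint lock above 0.0047 m and z of probe_tip in the frame of bore_floor between -0.003 and 0.002 m and z of gauge in the frame of sleeve above -0.003 m and distance between gauge and sleeve below 0.02 m), for 0.2 s.
At the end, for the whole second after the job is handed in: The gauge stands released and at rest on the sleeve, its base flat on the end face over the bore (within 1.5 mm and 0.04 rad, origin within 20 mm of the mouth's centre), the probe within 1.5 mm of the bottom of the bore, and the lock button pushed in more than 4.7 mm (z of probe_tip in the frame of bore_floor between -0.003 and 0.0015 m and z of gauge in the frame of sleeve between -0.003 and 0.0015 m and angle between the z axis of gauge and the z axis of sleeve, either way round below 0.04 rad and value of joint lock above 0.0047 m and linear speed of gauge below 0.01 m/s and distance between gauge and sleeve below 0.02 m); the robot touches nothing.
It fails at once if the gauge is rammed against the sleeve (over 45 N) (contact force between gauge and sleeve above 45 N).
It fails at once if a bystander is moved more than 20 mm (distance of any of hammer, collar, dial from where it was at the start of the episode above 0.02 m).
It also fails if it takes over 48 s, if anything falls off the work surface, if the arm or the gripper's body presses on something with over 40 N, if the wrist force passes 120 N, or if a joint passes its speed limit or range.

## Working session

There is one attempt and no reset: what is moved stays moved. The work goes in short steps, Python scripts to look and compute and a tool call to move; the robot and the scene stay as the last step left them, time stands still between calls to the robot, and variables do not carry over. Pictures are saved under pics/ and viewed, at most 10 in all, crops included, and the job is handed in when it is done.

Besides the shell and the picture viewer there is one more tool, called as name(argument=value, ...) on one line, values as JSON. arm_command: Moves the arm, as the interface text tells. Its arguments: {"type":"object","properties":{"motion":{"type":"array"},"newtons":{"type":"number"}},"required":["motion"]}

```bash
mkdir -p pics; cat > h.py <<'E'
import numpy as np, cv2
from scipy.spatial.transform import Rotation as R
from bench import *
def snap(n,f):
    P=camera_params(n); im,d=get_image(n)
    np.savez(f+'.npz',im=im,d=d,K=P['intrinsics'],E=P['extrinsics'])
    cv2.imwrite('pics/'+f+'.png',im[:,:,::-1]); return im,d
def load(f):
    z=np.load(f+'.npz'); return z['im'],z['d'],z['K'],z['E']
def cloud(d,K,E):
    v,u=np.mgrid[:d.shape[0],:d.shape[1]]
    p=np.stack([(u-K[0,2])/K[0,0]*d,(v-K[1,2])/K[1,1]*d,d],-1)
    return p@E[:3,:3].T+E[:3,3]
E
python3 - <<'E'
from h import *
print(get_state())
a,_=snap('scene','s0'); b,_=snap('top','t0')
for n in('scene','top'): print(camera_params(n))
E
```

```text
{'time': 0.0, 'joint_positions': array([ 1.14208433,  0.3218072 , -0.07009418,  1.45166041,  0.02259348,
        1.3707829 , -0.05688564]), 'qd': array([-3.05437659e-04,  1.60179643e-03,  1.23237431e-03, -3.18878083e-04,
       -9.59148137e-04,  6.81549037e-04,  5.02230004e-05]), 'joint_torque': array([-1.46998882e-04, -4.91298902e+01, -4.04102588e-01, -3.12526917e+01,
       -6.39215251e-02,  4.37383074e-02,  1.73961776e-04]), 'position': array([ 0.27825567, -0.58685829,  0.23547914]), 'tool_rot': array([-3.06312743e+00, -6.89582442e-01,  7.78732521e-04]), 'ft_force': array([ 0.01762738, -0.49938066, -0.79895077]), 'torque': array([ 0.00836137, -0.03479821, -0.04458982]), 'grip_force': 0.0, 'grip_width': 1.0007933125284318}
{'intrinsics': array([[621.98081055,   0.        , 330.90152358],
       [  0.        , 621.98081055, 237.23767082],
       [  0.        ,   0.        ,   1.        ]]), 'extrinsics': array([[-0.88446738,  0.37217844, -0.28142613,  0.92747023],
       [ 0.46657848,  0.69938781, -0.54144364,  0.69699932],
       [-0.00468765, -0.61019661, -0.79223615,  1.12940824],
       [ 0.        ,  0.        ,  0.        ,  1.        ]])}
{'intrinsics': array([[478.30020451,   0.        , 316.91957217],
       [  0.        , 478.30020451, 233.28735177],
       [  0.        ,   0.        ,   1.        ]]), 'extrinsics': array([[ 1.65836228e-03, -9.94543445e-01,  1.04310050e-01,
         4.55924051e-01],
       [-9.99934548e-01, -2.83003199e-03, -1.10855668e-02,
        -5.59876744e-04],
       [ 1.13202785e-02, -1.04284839e-01, -9.94483043e-01,
         1.19581760e+00],
       [ 0.00000000e+00,  0.00000000e+00,  0.00000000e+00,
         1.00000000e+00]])}
```

View pics/s0.png

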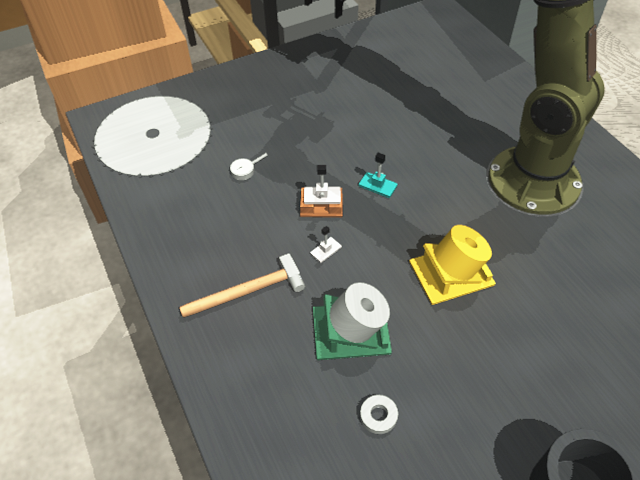

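View pics/t0.png

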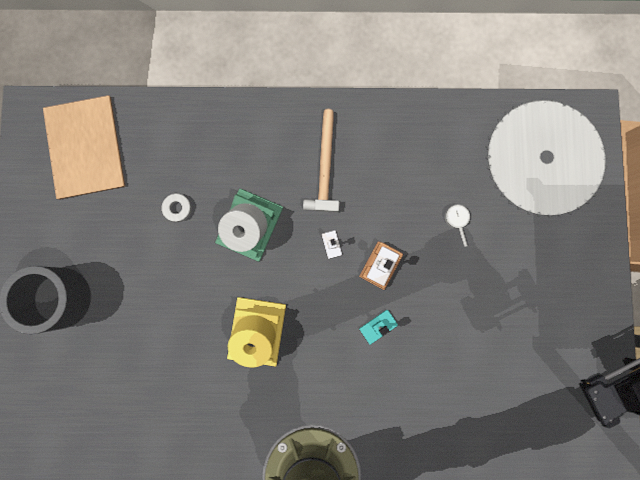

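Candidates for the gauge are the turquoise one (scene 379,182), the small white one (326,247) and the larger white one on the brown stand (321,192). The last fits: it isn't turquoise and is the larger of the white pair. For the sleeve it's green rest (scene 358,315) against yellow (460,255), so the green one. I'll check this in an enlarged crop and measure.

```bash
python3 - <<'E'
from h import *
im,d,K,E=load('s0')
c=cv2.resize(im[140:370,240:440],None,fx=3,fy=2.6,interpolation=cv2.INTER_CUBIC); c=cv2.resize(c,(600,600)); cv2.imwrite('pics/c0.png',c[:,:,::-1])
for f,g,s in (('s0',(295,160,350,220),(325,280,395,345)),('t0',(355,235,410,295),(215,190,270,255))):
    im,d,K,E=load(f); P=cloud(d,K,E); hsv=cv2.cvtColor(im,cv2.COLOR_RGB2HSV).astype(int)
    print(f)
    def sel(b): m=np.zeros(d.shape,bool); m[b[1]:b[3],b[0]:b[2]]=1; return m&(d>0)
    m=sel(g)
    w=m&(hsv[...,1]<40)&(hsv[...,2]>110)&(abs(P[...,2]-.042)<.006)
    r=cv2.minAreaRect((P[w][:,:2]*1000).astype(np.float32)); bp=cv2.boxPoints(r)
    print('base',w.sum(),r,np.median(P[w][:,2])); print(bp)
    k=m&(hsv[...,2]<60)&(P[...,2]>.09)
    q=P[k]; print('head',k.sum(),q.mean(0),q.min(0),q.max(0),np.percentile(q[:,2],[10,50,90]))
    top=q[q[:,2]>q[:,2].max()-.006]; print('headtop',len(top),top.mean(0),cv2.minAreaRect((top[:,:2]*1000).astype(np.float32)))
    st=m&(abs(hsv[...,0]-10)<8)&(hsv[...,1]>100)&(abs(P[...,2]-.032)<.005); print('stand',st.sum(),cv2.minAreaRect((P[st][:,:2]*1000).astype(np.float32)))
    # sleeve face: grow plane by RANSAC w/ tilt constraint
    m=sel(s)&(hsv[...,1]<60)&(P[...,2]>.06); q=P[m]; rng=np.random.default_rng(0); best=0
    for _ in range(2000):
        a,b_,c_=q[rng.choice(len(q),3,False)]; n=np.cross(b_-a,c_-a); l=np.linalg.norm(n)
        if l<1e-6: continue
        n/=l; n*=np.sign(n[2])
        if abs(np.arccos(n[2])-.489)>.12: continue
        i=abs((q-a)@n)<.0015
        if i.sum()>best: best=i.sum(); I=i
    f_=q[I]; c=f_.mean(0); n=np.linalg.svd(f_-c)[2][2]; n*=np.sign(n[2])
    print('face',best,c,n,np.degrees(np.arccos(n[2])),'yaw',np.degrees(np.arctan2(n[1],n[0])))
    u=np.cross([0,0,1],n); u/=np.linalg.norm(u); v=np.cross(n,u)
    uv=np.stack([(f_-c)@u,(f_-c)@v],1)*1000
    (cx,cy),rad=cv2.minEnclosingCircle(uv.astype(np.float32)); h=cv2.convexHull(uv.astype(np.float32))
    el=cv2.fitEllipse(h); print('circ',cx,cy,rad,'ell',el,'ctr',c+(u*el[0][0]+v*el[0][1])/1000, c+(u*cx+v*cy)/1000)
E
```

```text
s0
base 476 ((500.64739990234375, -167.71246337890625), (52.23589324951172, 84.16779327392578), 62.725650787353516) 0.041437415294212854
[[ 451.27368 -171.64166]
 [ 526.0839  -210.2117 ]
 [ 550.0211  -163.78326]
 [ 475.21088 -125.21323]]
head 83 [ 0.50233787 -0.16585711  0.12849488] [ 0.48936593 -0.17706866  0.11325042] [ 0.51360227 -0.15539751  0.13644469] [0.11993096 0.1299628  0.13461252]
headtop 38 [ 0.50210268 -0.1677061   0.13333364] ((502.29071044921875, -166.46163940429688), (17.065038681030273, 17.973148345947266), 59.51067352294922)
stand 167 ((505.10858154296875, -166.66258239746094), (63.94719314575195, 95.61629486083984), 59.20125961303711)
face 888 [0.57796125 0.17119578 0.10038117] [-0.43516618  0.19416418  0.87916475] 28.458228158444847 yaw 155.95433628787504
circ -0.1253194659948349 -0.5353099703788757 50.92049026489258 ell ((0.21304893493652344, -0.08444571495056152), (98.79094696044922, 101.39302825927734), 61.4556770324707) ctr [0.57780664 0.17103147 0.10034093] [0.57758253 0.17150199 0.10012608]
t0
base 489 ((499.0136413574219, -172.008056640625), (47.61660385131
[... 258 characters left out ...]
4631 -0.16163278  0.13694703] [0.13027486 0.13283805 0.13501626]
headtop 26 [ 0.49867631 -0.16989731  0.13332507] ((499.4329833984375, -170.14108276367188), (11.448246955871582, 16.314830780029297), 64.08721160888672)
stand 184 ((501.0925598144531, -171.3294677734375), (59.891517639160156, 96.31303405761719), 61.27430725097656)
face 718 [0.57516036 0.16792424 0.10081073] [-0.43454657  0.18827903  0.88074984] 28.267050844976982 yaw 156.57402448575417
circ -1.4216551780700684 0.24294905364513397 50.653079986572266 ell ((-0.4955739974975586, -0.3754376173019409), (97.31511688232422, 100.0774917602539), 152.79212951660156) ctr [0.57505397 0.16851043 0.10063293] [0.5759219  0.16914365 0.10092579]
```

View pics/c0.png

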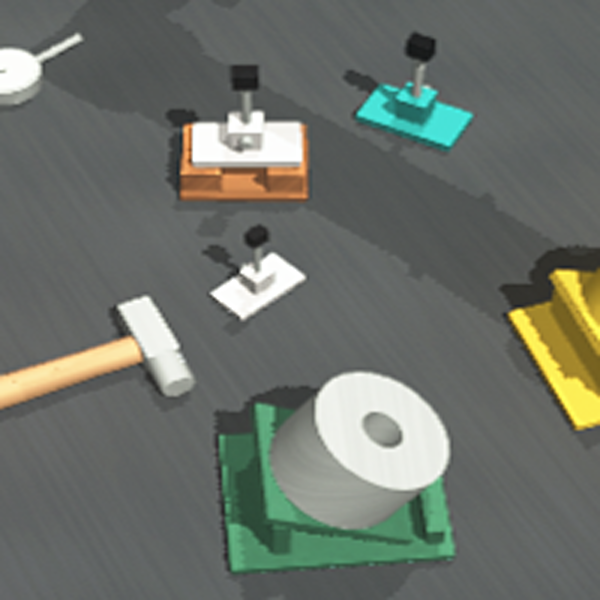

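The crop shows the large white gauge on the brown stand. Its lock button at (245,140) faces the scene camera, and the grey sleeve sits on the green rest with its bore at (382,430). Gauge base yaw is about -27°, sleeve x about -24°. Starting the approach.

arm_command(motion=[[87, 32, -24, 0, 7], [87, 64, -48, 0, 14], [87, 96, -72, 0, 21], [87, 128, -96, 0, 28], [87, 160, -119, 0, 35]], newtons=20)

```text
time: 0.52
position: [0.3717, -0.4105, 0.2361]
tool_rot: [-3.13, 0.265, 0.001]
ft_force: [0.6, -0.1, 0.3]
grip_width: 1.003
grip_force: 0.0
```

```bash
cat >> h.py <<'E'
def rel(p,yaw=None,s=None):
    s=s or get_state(); Rt=R.from_rotvec(s['tool_rot']); M=Rt.as_matrix()
    o='t%.2f pos %s tilt %.2f yyaw %.1f f %s grip %.3f/%.1f '%(s['time'],s['position'].round(4),np.degrees(np.arccos(-M[2,2])),np.degrees(np.arctan2(M[1,1],M[0,1])),s['ft_force'].round(1),s['grip_width'],s['grip_force'])
    if p is not None: o+='| shift mm %s'%(M.T@(np.array(p)-s['position'])*1000).round(1)
    print(o)
E
python3 - <<'E'
from h import *
rel([.500,-.169,.235])
E
```

```text
t0.52 pos [ 0.3717 -0.4105  0.2361] tilt 0.05 yyaw -99.7 f [ 0.6 -0.1  0.3] grip 1.003/0.0 | shift mm [  85.8 -259.6    1.2]
```

arm_command(motion=[[87, 13, -38, 0, 6], [87, 25, -76, 0, 12], [87, 38, -114, 0, 17.6], [87, 50, -152, 0, 17.6], [87, 63, -190, 0, 17.6]])

```text
time: 0.93
position: [0.4645, -0.2335, 0.2363]
tool_rot: [3.055, -0.732, -0.001]
ft_force: [1.4, -0.0, 0.4]
grip_width: 1.001
grip_force: 0.0
```

```bash
python3 - <<'E'
from h import *
rel([.500,-.169,.235])
P=camera_params('wrist'); print(P['extrinsics'].round(3))
snap('wrist','w0')
E
```

```text
t0.93 pos [ 0.4645 -0.2335  0.2363] tilt 0.03 yyaw -117.0 f [ 1.4 -0.   0.4] grip 1.001/0.0 | shift mm [  2.4 -73.6   1.3]
[[-0.453 -0.852 -0.261  0.537]
 [-0.891  0.433  0.133 -0.272]
 [-0.     0.293 -0.956  0.384]
 [ 0.     0.     0.     1.   ]]
```

View pics/w0.png

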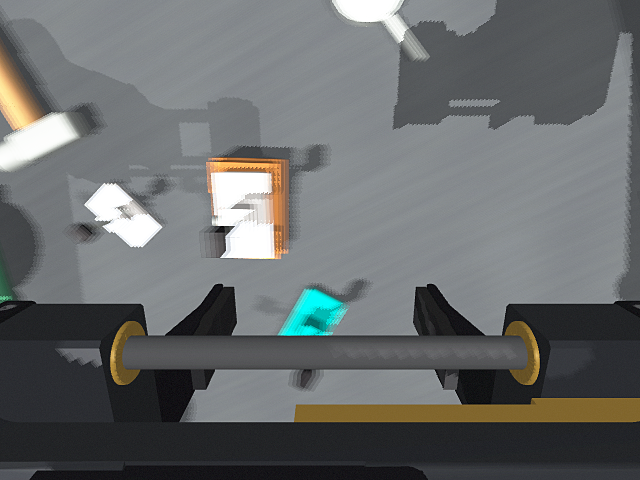

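The wrist view is blurred because the arm was still moving. Gauge and stand are at about (245,210), turquoise gauge at (312,312), small white at (125,215). Moving over the gauge, then letting it settle before measuring.

arm_command(motion=[[87, 1, -35, 0, 0], [87, 2, -60, 0, 0], [87, 2, -68, 0, 0], [87, 2, -68, 0, 0], [87, 2, -68, 0, 0]])

```text
time: 1.4
position: [0.4963, -0.1767, 0.2362]
tool_rot: [3.054, -0.731, -0.001]
ft_force: [-0.3, 0.5, -0.2]
grip_width: 1.003
grip_force: 0.0
```

```bash
python3 - <<'E'
from h import *
rel([.500,-.169,.235])
im,d=snap('wrist','w1'); im,d,K,E=load('w1'); P=cloud(d,K,E); hsv=cv2.cvtColor(im,cv2.COLOR_RGB2HSV).astype(int)
near=(d>0)&(np.hypot(P[...,0]-.5,P[...,1]+.169)<.09)
w=near&(hsv[...,1]<40)&(hsv[...,2]>110)&(abs(P[...,2]-.042)<.004)
r=cv2.minAreaRect((P[w][:,:2]*1000).astype(np.float32)); print(w.sum(),r,np.median(P[w][:,2]))
k=near&(hsv[...,2]<70)&(P[...,2]>.105)&(P[...,2]<.15)&(np.hypot(P[...,0]-.5,P[...,1]+.169)<.025)
q=P[k]; print(k.sum(),np.percentile(q[:,2],[2,50,95,98]))
t=q[q[:,2]>np.percentile(q[:,2],95)-.003]; print(len(t),t.mean(0),cv2.minAreaRect((t[:,:2]*1000).astype(np.float32)))
E
```

```text
t1.40 pos [ 0.4963 -0.1767  0.2362] tilt 0.07 yyaw -116.9 f [-0.3  0.5 -0.2] grip 1.003/0.0 | shift mm [-0.2 -8.5  1.2]
2727 ((500.134033203125, -171.99755859375), (45.70246124267578, 84.07785034179688), 62.60993957519531) 0.0416020030720492
432 [0.11758464 0.13207954 0.13324807 0.13346157]
337 [ 0.50171897 -0.17395191  0.13226464] ((500.48858642578125, -172.55996704101562), (12.373880386352539, 19.749488830566406), 62.446327209472656)
```

View pics/w1.png

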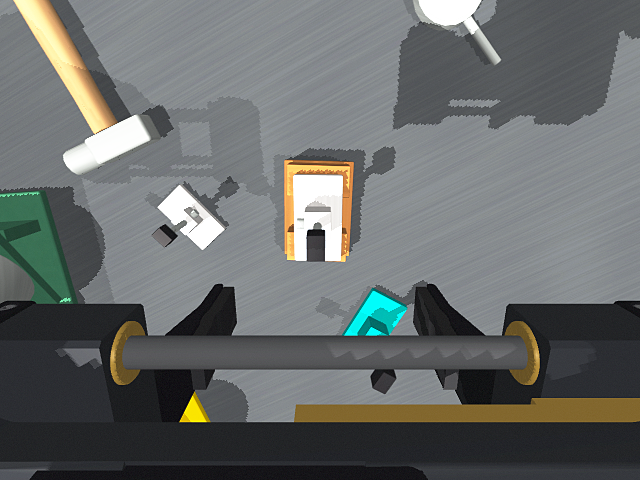

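arm_command(motion=[[50, 1.2, -6, 20, 0.5], [40, 1.2, -6, 55, 0.5], [40, 1.2, -6, 85, 0.5], [40, 1.2, -6, 100, 0.5], [40, 1.2, -6, 102, 0.5]])

```text
time: 1.87
position: [0.4971, -0.1725, 0.1306]
tool_rot: [-3.051, 0.75, 0.012]
ft_force: [-0.5, 0.5, -0.2]
grip_width: 0.706
grip_force: 0.0
```

arm_command(motion=[[30, 0, 0, 0, 0], [20, 0, 0, 0, 0], [10, 0, 0, 0, 0], [5, 0, 0, 0, 0], [5, 0, 0, 0, 0]], newtons=15)

```text
time: 2.28
position: [0.5014, -0.1713, 0.1358]
tool_rot: [3.051, -0.745, 0.003]
ft_force: [-0.3, -0.2, -0.3]
grip_width: 0.326
grip_force: 0.0
```

```bash
python3 - <<'E'
from h import *
rel([.500,-.172,.134])
E
```

```text
t2.28 pos [ 0.5014 -0.1713  0.1358] tilt 0.13 yyaw -117.4 f [-0.3 -0.2 -0.3] grip 0.326/0.0 | shift mm [-0.9  1.2  1.8]
```

arm_command(motion=[[5, 0, 1, 1.5, 0], [5, 0, 1, 1.5, 0], [5, 0, 1, 1.5, 0], [5, 0, 1, 1.5, 0], [5, 0, 1, 1.5, 0]])

```text
time: 2.7
position: [0.5004, -0.1717, 0.1332]
tool_rot: [-3.052, 0.745, -0.001]
ft_force: [0.6, 0.4, 0.7]
grip_width: 0.161
grip_force: 15.0
```

```bash
python3 - <<'E'
from h import *
rel([.500,-.172,.134])
E
```

```text
t2.70 pos [ 0.5004 -0.1717  0.1332] tilt 0.02 yyaw -117.4 f [0.6 0.4 0.7] grip 0.161/15.0 | shift mm [-0.2  0.5 -0.8]
```

Grasped: the 14 mm width matches the head. Lifting, then carrying.

arm_command(motion=[[5, 0, 0, -10, 0], [5, 0, 0, -35, 0], [5, 0, 0, -65, 0], [5, -4, -15, -95, 0], [5, -11, -40, -110, 0]], newtons=20)

```text
time: 3.12
position: [0.5094, -0.1348, 0.247]
tool_rot: [3.047, -0.754, 0.007]
ft_force: [2.0, -0.3, -1.6]
grip_width: 0.161
grip_force: 20.0
```

arm_command(motion=[[5, -9, -32, 0, -1], [5, -18, -64, 0, -2], [5, -27, -96, 0, -3], [5, -36, -128, 0, -3.6], [5, -45, -160, 0, -3.6]])

```text
time: 3.53
position: [0.5424, 0.0328, 0.2434]
tool_rot: [3.073, -0.648, -0.0]
ft_force: [1.5, -1.2, -2.5]
grip_width: 0.16
grip_force: 20.0
```

```bash
python3 - <<'E'
from h import *
rel([.572,.172,.243])
E
```

```text
t3.53 pos [0.5424 0.0328 0.2434] tilt 0.04 yyaw -113.8 f [ 1.5 -1.2 -2.5] grip 0.160/20.0 | shift mm [ -29.2 -139.3    0.3]
```

arm_command(motion=[[5, -7, -32, 0, 0], [5, -14, -64, 0, 0], [5, -20, -94, 0, 0], [5, -25, -120, 0, 0], [5, -28, -133, 0, 0]])

```text
time: 3.95
position: [0.5702, 0.169, 0.2432]
tool_rot: [-3.073, 0.641, 0.002]
ft_force: [-0.0, 0.1, -2.7]
grip_width: 0.161
grip_force: 20.0
```

arm_command(motion=[[5, 0, 0, 0, 0], [5, 0, 0, 0, 0], [5, 0, 0, 0, 0]])

```text
time: 4.2
position: [0.5708, 0.1628, 0.2429]
tool_rot: [3.072, -0.651, -0.001]
ft_force: [-0.4, 0.6, -2.3]
grip_width: 0.159
grip_force: 20.0
```

```bash
python3 - <<'E'
from h import *
rel([.572,.172,.2264])
im,d=snap('scene','s1')
c=cv2.resize(im[170:370,250:450],(600,600),interpolation=cv2.INTER_CUBIC); cv2.imwrite('pics/c1.png',c[:,:,::-1])
E
```

```text
t4.20 pos [0.5708 0.1628 0.2429] tilt 0.10 yyaw -113.9 f [-0.4  0.6 -2.3] grip 0.159/20.0 | shift mm [-2.6 -8.9 16.4]
```

View pics/c1.png

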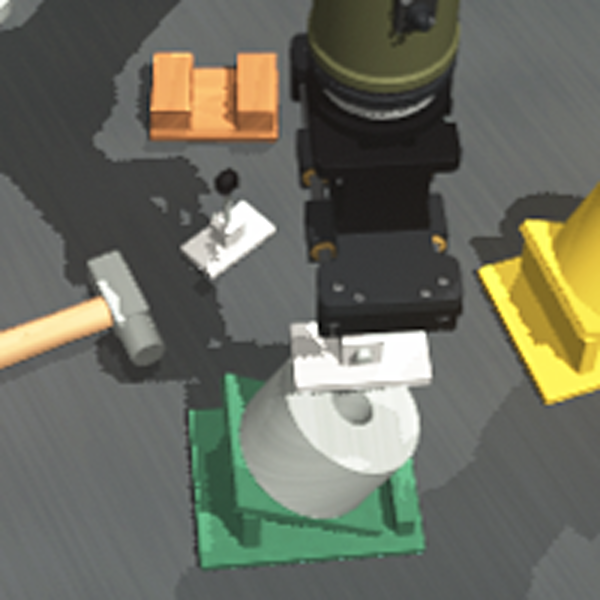

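The gauge hangs level over the sleeve, aligned with the slope. In the crop, base at (362,355) and bore at (357,405). Tool x now points up the slope. Lowering until the edge touches.

arm_command(motion=[[5, -2.5, -9, 6, 0], [5, -2.5, -9, 14, 0], [5, -2.5, -9, 18, 0], [5, -2.5, -9, 18, 0], [5, -2.5, -9, 18, 0]], newtons=10)

```text
time: 4.67
position: [0.5718, 0.1732, 0.2243]
tool_rot: [3.073, -0.649, -0.002]
ft_force: [0.9, 0.0, -1.9]
grip_width: 0.156
grip_force: 10.0
```

arm_command(motion=[[5, 0, 0, 2, 0], [5, 0, 0, 4, 0], [5, 0, 0, 4, 0]])

```text
time: 4.92
position: [0.5722, 0.1737, 0.221]
tool_rot: [3.074, -0.649, 0.0]
ft_force: [-0.2, -0.4, -1.4]
grip_width: 0.16
grip_force: 10.0
```

```bash
python3 - <<'E'
from h import *
rel([.572,.172,.2214])
E
```

```text
t4.92 pos [0.5722 0.1737 0.221 ] tilt 0.01 yyaw -113.8 f [-0.2 -0.4 -1.4] grip 0.160/10.0 | shift mm [ 0.5  1.6 -0.4]
```

arm_command(motion=[[5, -4, 1, 3, 0], [5, -7.5, 1.5, 5.5, 0], [5, -11, 1.5, 8, 0], [5, -11, 1.5, 8, 0]], newtons=7)

```text
time: 5.25
position: [0.5602, 0.1782, 0.2131]
tool_rot: [-3.074, 0.646, 0.001]
ft_force: [-2.2, 1.9, 3.1]
grip_width: 0.157
grip_force: 7.0
```

arm_command(motion=[[5, -3.5, 0, 2.5, 0], [5, -7, 0, 5, 0], [5, -10.5, 0, 7, 0], [5, -10.5, 0, 7, 0]])

```text
time: 5.58
position: [0.551, 0.1812, 0.2052]
tool_rot: [3.073, -0.647, -0.001]
ft_force: [-1.7, 1.6, 1.1]
grip_width: 0.161
grip_force: 7.0
```

```bash
python3 - <<'E'
from h import *
rel(None)
im,d=snap('scene','s2')
c=cv2.resize(im[220:370,300:450],(600,600),interpolation=cv2.INTER_CUBIC); cv2.imwrite('pics/c2.png',c[:,:,::-1])
E
```

```text
t5.58 pos [0.551  0.1812 0.2052] tilt 0.07 yyaw -113.8 f [-1.7  1.6  1.1] grip 0.161/7.0
```

View pics/c2.png

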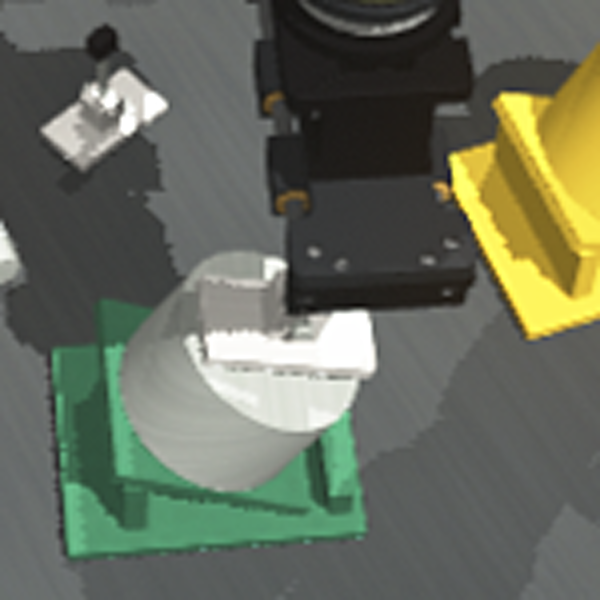

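The base, at (285,345), is pivoting about its upslope edge as planned. Continuing the arc.

arm_command(motion=[[5, -3.2, 0, 3, 0], [5, -6.3, 0, 5.5, 0], [5, -9.4, 0, 8.4, 0], [5, -9.4, 0, 8.4, 0]])

```text
time: 5.97
position: [0.5424, 0.1847, 0.1966]
tool_rot: [3.073, -0.648, -0.002]
ft_force: [-0.4, 0.8, -0.6]
grip_width: 0.158
grip_force: 7.0
```

arm_command(motion=[[5, -3, 0, 3, 0], [5, -6, 0, 6.5, 0], [5, -8.3, 0, 9.6, 0], [5, -8.3, 0, 9.6, 0]])

```text
time: 6.3
position: [0.5352, 0.1877, 0.1874]
tool_rot: [3.073, -0.649, -0.001]
ft_force: [0.1, 0.3, -2.0]
grip_width: 0.162
grip_force: 7.0
```

```bash
cat > base.py <<'E'
from h import *
def base(f):
    im,d,K,E=load(f); P=cloud(d,K,E); hsv=cv2.cvtColor(im,cv2.COLOR_RGB2HSV).astype(int)
    S=np.array([.5778,.171,.1003]); n=np.array([-.4300,.1891,.8829]); n/=np.linalg.norm(n)
    u=np.array([.9153,-.4027,0]); x=u-n*(u@n); x/=np.linalg.norm(x); y=np.cross(n,x)
    q=np.stack([(P-S)@x,(P-S)@y,(P-S)@n],-1)*1000
    m=(d>0)&(abs(q[...,0])<60)&(abs(q[...,1])<40)&(q[...,2]>5)&(q[...,2]<15)&(hsv[...,2]>90)&(hsv[...,1]<60)
    p=q[m]; A=np.c_[p[:,:2],np.ones(len(p))]; s=np.linalg.lstsq(A,p[:,2],rcond=None)[0]
    print('base top n',len(p),'z@0 %.1f slopes deg'%s[2],np.degrees(s[:2]).round(1),cv2.minAreaRect(p[:,:2].astype(np.float32)))
    return q,hsv,d
E
python3 - <<'E'
from base import *
rel(None); snap('scene','s3'); base('s3')
im=load('s3')[0]; c=cv2.resize(im[220:370,300:450],(600,600),interpolation=cv2.INTER_CUBIC); cv2.imwrite('pics/c3.png',c[:,:,::-1])
E
```

```text
t6.30 pos [0.5352 0.1877 0.1874] tilt 0.07 yyaw -113.8 f [ 0.1  0.3 -2. ] grip 0.162/7.0 
base top n 571 z@0 10.4 slopes deg [-0.5 -0.8] ((-3.1439476013183594, 4.181596755981445), (51.1856575012207, 93.42413330078125), 81.92012786865234)
```

View pics/c3.png

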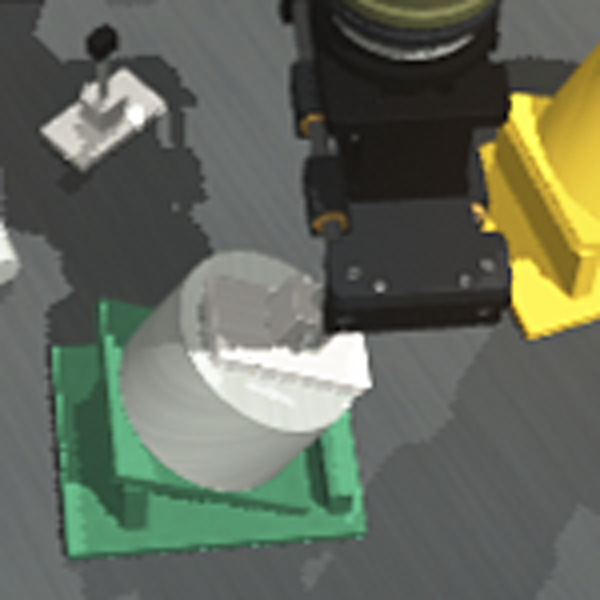

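The base lies on the face: measured top height 10.4 mm and tilt under 1°. In the crop it's at (285,345), with the gripper at (420,265). Sliding the rod down along the bore axis.

arm_command(motion=[[5, 1.9, 0, 3.5, 0], [5, 3.8, 0, 7.1, 0], [5, 5.6, 0, 10.6, 0], [5, 7.5, 0, 14.1, 0], [5, 9.4, 0, 17.7, 0]], newtons=14)

```text
time: 6.77
position: [0.5438, 0.1842, 0.1696]
tool_rot: [3.073, -0.649, -0.002]
ft_force: [-4.2, 0.3, 1.5]
grip_width: 0.157
grip_force: 14.0
```

```bash
python3 - <<'E'
from base import *
rel(None); snap('scene','s4'); base('s4')
E
```

```text
t6.77 pos [0.5438 0.1842 0.1696] tilt 0.10 yyaw -113.8 f [-4.2  0.3  1.5] grip 0.157/14.0 
base top n 512 z@0 10.2 slopes deg [ 0.  -0.7] ((-5.498588562011719, -0.21703338623046875), (50.1912727355957, 87.5566635131836), 89.4757080078125)
```

arm_command(motion=[[5, 0.2, 0, 0.9, 0], [5, 0.5, 0, 1.8, 0], [5, 1, 0, 2.7, 0], [5, 1.4, 0, 3.5, 0], [5, 1.4, 0, 3.5, 0]])

```text
time: 7.23
position: [0.5453, 0.1836, 0.1666]
tool_rot: [3.073, -0.649, -0.001]
ft_force: [-4.0, -0.5, 0.5]
grip_width: 0.163
grip_force: 14.0
```

arm_command(motion=[[5, 0.5, 0, 0.9, 0], [5, 1, 0, 1.8, 0], [5, 1.4, 0, 2.7, 0], [5, 1.4, 0, 2.7, 0]])

```text
time: 7.57
position: [0.5466, 0.1831, 0.1639]
tool_rot: [3.073, -0.649, -0.001]
ft_force: [-5.2, -0.6, 1.4]
grip_width: 0.157
grip_force: 14.0
```

arm_command(motion=[[5, 0.5, 0, 0.9, 0], [5, 1, 0, 1.8, 0], [5, 1.4, 0, 2.7, 0], [5, 1.4, 0, 2.7, 0]])

```text
time: 7.9
position: [0.5478, 0.1827, 0.1616]
tool_rot: [3.073, -0.649, -0.001]
ft_force: [-5.5, -0.7, 2.7]
grip_width: 0.159
grip_force: 14.0
```

arm_command(motion=[[5, 0.4, 0, 0.9, 0], [5, 0.8, 0, 1.8, 0], [5, 1.2, 0, 2.7, 0], [5, 1.2, 0, 2.7, 0]])

```text
time: 8.23
position: [0.5485, 0.1841, 0.1612]
tool_rot: [-3.073, 0.647, 0.001]
ft_force: [-11.3, 0.9, 14.4]
grip_width: 0.165
grip_force: 14.0
```

arm_command(motion=[[5, 0.4, 0, 0.9, 0], [5, 0.8, 0, 1.8, 0], [5, 1.2, 0, 2.7, 0], [5, 1.2, 0, 2.7, 0]])

```text
time: 8.57
position: [0.5503, 0.184, 0.1595]
tool_rot: [-3.072, 0.646, -0.002]
ft_force: [-10.1, 1.2, 16.7]
grip_width: 0.162
grip_force: 14.0
```

```bash
python3 - <<'E'
from base import *
rel(None); snap('top','t5'); q,hsv,d=base('t5')
snap('scene','s5'); q,hsv,d=base('s5')
m=(d>0)&(hsv[...,2]<60)&(abs(q[...,0])<20)&(abs(q[...,1])<15)&(q[...,2]>40)&(q[...,2]<90)
print(m.sum(), np.percentile(q[m],[2,50,98],axis=0) if m.any() else '')
E
```

```text
t8.57 pos [0.5503 0.184  0.1595] tilt 0.15 yyaw -113.8 f [-10.1   1.2  16.7] grip 0.162/14.0 
base top n 196 z@0 11.1 slopes deg [-0.4  0.3] ((3.8375816345214844, -14.246707916259766), (94.47162628173828, 49.81166076660156), 33.96318054199219)
base top n 432 z@0 10.6 slopes deg [-0.4 -1.9] ((1.1955604553222656, 0.613800048828125), (50.173912048339844, 96.47954559326172), 89.8779525756836)
0
```

The force jumped from 3 to 14 N at this point, so the probe is on the bottom. Releasing and checking the pose.

arm_command(motion=[[25, 0, 0, 0, 0], [40, 0, 0, 0, 0], [60, 0, 0, 0, 0], [60, 0, 0, 0, 0], [60, 0, 0, 0, 0]])

```text
time: 9.08
position: [0.5508, 0.1813, 0.1558]
tool_rot: [-3.074, 0.65, -0.001]
ft_force: [1.2, 0.0, -0.4]
grip_width: 0.453
grip_force: 0.0
```

arm_command(motion=[[60, 0, 0, 0, 0], [60, 0, 0, 0, 0], [60, 0, 0, 0, 0]])

```text
time: 9.33
position: [0.5504, 0.1816, 0.1559]
tool_rot: [3.074, -0.649, 0.0]
ft_force: [0.4, 0.5, -0.2]
grip_width: 0.653
grip_force: 0.0
```

```bash
python3 - <<'E'
from base import *
rel(None)
snap('wrist','w6'); q,hsv,d=base('w6'); im=load('w6')[0]
for nm,dark in (('head',1),):
    m=(d>0)&(hsv[...,2]<70)&(abs(q[...,0])<25)&(abs(q[...,1])<14)&(q[...,2]>38)&(q[...,2]<90)
    print(m.sum(), np.percentile(q[m],[3,50,97],axis=0).round(1) if m.any() else '')
snap('scene','s6'); q,hsv,d=base('s6')
m=(d>0)&(hsv[...,2]<70)&(abs(q[...,0])<25)&(abs(q[...,1])<14)&(q[...,2]>38)&(q[...,2]<90)
print(m.sum(), np.percentile(q[m],[3,50,97],axis=0).round(1) if m.any() else '')
E
```

```text
t9.33 pos [0.5504 0.1816 0.1559] tilt 0.00 yyaw -113.8 f [ 0.4  0.5 -0.2] grip 0.653/0.0 
base top n 6433 z@0 11.3 slopes deg [-0.   0.4] ((-6.213356018066406, -2.9846153259277344), (46.14167785644531, 84.49298095703125), 87.71647644042969)
1010 [[  0.4 -10.   53.3]
 [  1.4  -3.3  62. ]
 [  2.6   3.   69.6]]
base top n 406 z@0 10.7 slopes deg [ 0.9 -1.5] ((-4.422061920166016, -0.11884689331054688), (85.66366577148438, 56.01932907104492), 3.5890073776245117)
0
```

View pics/w6.png

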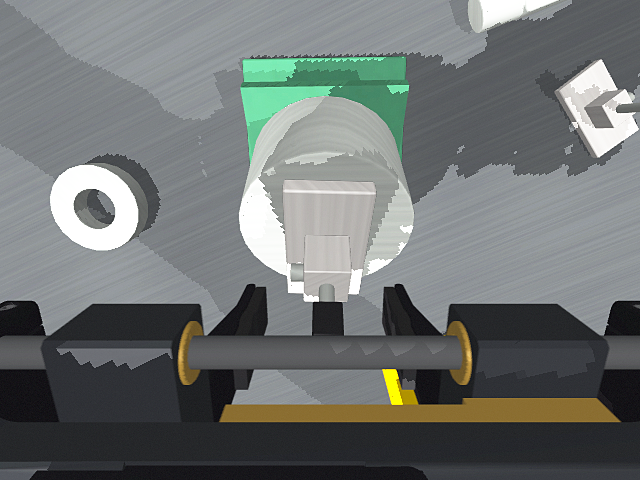

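The wrist view shows the gauge sitting on the end face: base at (330,225), pin at (297,272) on the housing's left, head at (327,318) between the open fingers. The measured base is 84.5 x 46 mm, flat, and about 7 mm from the mouth centre. Working out the move to the button.

```bash
python3 - <<'E'
from base import *
q,hsv,d=base('w6')
r=np.hypot(q[...,0],q[...,1]); m=(d>0)&(r<48)&(r>20)&(abs(q[...,2])<4)&(q[...,0]>-45)&(hsv[...,1]<60); print('face z',m.sum(),np.median(q[m],axis=0))
im=load('w6')[0]; 
# pin pixels
p=q[262:285,288:306].reshape(-1,3); k=(p[:,2]>17)&(p[:,2]<36)&(p[:,1]>8)&(p[:,1]<22); print('pin',k.sum(),np.percentile(p[k],[3,50,97],axis=0).round(1))
# housing top
h=(d>0)&(abs(q[...,2]-37)<2.5)&(abs(q[...,0]+6)<16)&(abs(q[...,1]+3)<15)&(hsv[...,2]>80); print('hous',h.sum(),q[h].mean(0),cv2.minAreaRect(q[h][:,:2].astype(np.float32)))
S=np.array([.5778,.171,.1003]); n=np.array([-.4300,.1891,.8829]); n/=np.linalg.norm(n)
u=np.array([.9153,-.4027,0]); x=u-n*(u@n); x/=np.linalg.norm(x); y=np.cross(n,x)
a=np.radians(-2.3); gx=np.cos(a)*x+np.sin(a)*y; gy=-np.sin(a)*x+np.cos(a)*y
O=S+(-6.2*x-3.0*y+1.*n)/1000
B=O+(3.5*gy+26*n)/1000; print(B); rel(B+[0,0,.005])
E
```

```text
base top n 6433 z@0 11.3 slopes deg [-0.   0.4] ((-6.213356018066406, -2.9846153259277344), (46.14167785644531, 84.49298095703125), 87.71647644042969)
face z 8568 [16.5977348   9.09646881  0.24061229]
pin 251 [[-9.3  9.1 24.3]
 [-3.5 12.6 30.6]
 [-1.3 15.7 32.7]]
hous 1400 [-3.75534649 -2.94746326 37.07353369] ((-7.4268083572387695, -3.0757226943969727), (24.036176681518555, 27.93538475036621), 87.67056274414062)
[0.56149477 0.17871489 0.12129012]
t9.43 pos [0.5504 0.1817 0.156 ] tilt 0.00 yyaw -113.8 f [ 0.1 -0.  -0.6] grip 0.676/0.0 | shift mm [11.4 -1.8 29.7]
```

arm_command(motion=[[60, 3, -1.8, 5, 1], [60, 6, -1.8, 14, 2.3], [60, 9, -1.8, 22, 2.3], [60, 11.4, -1.8, 28, 2.3], [60, 11.4, -1.8, 29.5, 2.3]], newtons=20)

```text
time: 9.85
position: [0.561, 0.1778, 0.1243]
tool_rot: [3.059, -0.711, -0.004]
ft_force: [-0.3, -0.4, -0.4]
grip_width: 0.688
grip_force: 0.0
```

arm_command(motion=[[50, 0, 0, 0, 0], [44, 0, 0, 0, 0], [40, 0, 0, 0, 0], [37, 0, 0, 0, 0], [36, 0, 0, 0, 0]])

```text
time: 10.27
position: [0.5617, 0.1789, 0.127]
tool_rot: [-3.06, 0.71, -0.001]
ft_force: [-0.3, 0.4, 0.7]
grip_width: 0.441
grip_force: 0.0
```

```bash
python3 - <<'E'
from base import *
rel(np.array([0.56149,.17871,.12629]))
E
```

```text
t10.27 pos [0.5617 0.1789 0.127 ] tilt 0.04 yyaw -116.1 f [-0.3  0.4  0.7] grip 0.441/0.0 | shift mm [-0.1  0.2  0.7]
```

Well centred. Closing slowly, and shifting the tool with the pin's travel.

arm_command(motion=[[34, 0, 0, 0, 0], [33, 0, 0, 0, 0], [32, 0, 0, 0, 0], [31.5, 0, 0, 0, 0], [31, 0, 0, 0, 0]])

```text
time: 10.68
position: [0.5617, 0.179, 0.1267]
tool_rot: [-3.06, 0.71, -0.001]
ft_force: [1.0, 0.5, 0.2]
grip_width: 0.361
grip_force: 0.3
```

arm_command(motion=[[30.5, 0.0, 0.2, 0, 0], [30, 0, 0.5, 0, 0], [29.5, 0, 0.7, 0, 0], [29, 0, 1, 0, 0]])

```text
time: 11.02
position: [0.5611, 0.1781, 0.1266]
tool_rot: [-3.06, 0.71, -0.0]
ft_force: [0.3, 1.9, 0.6]
grip_width: 0.339
grip_force: 5.5
```

```bash
python3 - <<'E'
from base import *
rel(None); snap('wrist','w7'); base('w7')
E
```

```text
t11.02 pos [0.5611 0.1781 0.1266] tilt 0.02 yyaw -116.1 f [0.3 1.9 0.6] grip 0.339/5.5 
base top n 6846 z@0 12.0 slopes deg [-2.1  0.3] ((-6.533344268798828, -2.3335037231445312), (48.22018051147461, 84.98009490966797), 87.35950469970703)
```

arm_command(motion=[[28.4, 0, 0.3, 0, 0], [27.8, 0, 0.6, 0, 0], [27.2, 0, 0.9, 0, 0], [26.6, 0, 1.2, 0, 0], [26, 0, 1.5, 0, 0]])

```text
time: 11.48
position: [0.5604, 0.1765, 0.1266]
tool_rot: [-3.06, 0.71, -0.0]
ft_force: [0.1, -0.0, -0.3]
grip_width: 0.303
grip_force: 5.5
```

arm_command(motion=[[25.5, 0, 0.3, 0, 0], [25, 0, 0.5, 0, 0], [24.5, 0, 0.6, 0, 0], [24, 0, 0.6, 0, 0], [24, 0, 0.6, 0, 0]])

```text
time: 11.9
position: [0.56, 0.1759, 0.1265]
tool_rot: [3.06, -0.71, -0.0]
ft_force: [0.1, 0.3, 0.2]
grip_width: 0.283
grip_force: 15.6
```

```bash
python3 - <<'E'
from base import *
rel(None); snap('wrist','w8'); base('w8')
E
```

```text
t11.90 pos [0.56   0.1759 0.1265] tilt 0.03 yyaw -116.1 f [0.1 0.3 0.2] grip 0.283/15.6 
base top n 6580 z@0 12.5 slopes deg [-3.3  0.8] ((14.103134155273438, -4.4145050048828125), (46.15678024291992, 43.677589416503906), 88.13127899169922)
```

```bash
cat > pl.py <<'E'
from base import *
def pl(f):
    im,d,K,E=load(f); P=cloud(d,K,E); hsv=cv2.cvtColor(im,cv2.COLOR_RGB2HSV).astype(int)
    S=np.array([.5778,.171,.1003]); n=np.array([-.4300,.1891,.8829]); n/=np.linalg.norm(n)
    u=np.array([.9153,-.4027,0]); x=u-n*(u@n); x/=np.linalg.norm(x); y=np.cross(n,x)
    q=np.stack([(P-S)@x,(P-S)@y,(P-S)@n],-1)*1000
    m=(d>0)&(abs(q[...,0]+6)<45)&(abs(q[...,1]+3)<26)&(q[...,2]>6)&(q[...,2]<24)&(hsv[...,2]>90)&(hsv[...,1]<60)
    p=q[m]; k=np.ones(len(p),bool)
    for _ in range(12):
        s=np.linalg.lstsq(np.c_[p[k,:2],np.ones(k.sum())],p[k,2],rcond=None)[0]
        e=p[:,2]-p[:,:2]@s[:2]-s[2]; k=abs(e)<max(.8,1.5*np.median(abs(e)))
    print(f,k.sum(),'z at origin %.1f'%(s[2]+s[:2]@[-6,-3]),'slope deg',np.degrees(np.arctan(s[:2])).round(1),'x range',p[k,0].min().round(1),p[k,0].max().round(1), cv2.minAreaRect(p[k,:2].astype(np.float32))[:2])
    r=np.hypot(q[...,0],q[...,1]); g=(d>0)&(r<48)&(abs(q[...,2])<3)&(hsv[...,1]<60)&(q[...,0]>0); print('   face',np.median(q[g][:,2]).round(2))
E
python3 - <<'E'
from pl import *
for f in('w6','w7','w8'): pl(f)
E
```

```text
w6 4926 z at origin 11.2 slope deg [1.4 0.3] x range -48.7 36.2 ((-6.211574554443359, -2.9343032836914062), (45.51271057128906, 84.50320434570312))
   face 0.24
w7 5139 z at origin 11.2 slope deg [1.3 0.6] x range -48.3 36.1 ((-6.679691314697266, -3.5391483306884766), (45.51752471923828, 84.57087707519531))
   face 0.25
w8 4909 z at origin 11.2 slope deg [1.2 0.7] x range -7.0 36.1 ((13.886434555053711, -4.323827743530273), (45.77094650268555, 43.252498626708984))
   face 0.25
```

The base plane hasn't changed, and the button is fully in: width 24.6 mm with the grip force risen to 15.6 N. Opening and retreating straight up.

arm_command(motion=[[28, 0, 0, 0, 0], [40, 0, 0, 0, 0], [60, 0, 0, 0, 0], [60, 0, 0, 0, 0], [60, 0, 0, 0, 0]])

```text
time: 12.37
position: [0.5601, 0.1757, 0.1265]
tool_rot: [3.06, -0.711, -0.0]
ft_force: [-0.4, 0.7, -0.7]
grip_width: 0.542
grip_force: 0.0
```

arm_command(motion=[[60, 0, 0, -5, 0], [60, 0, 0, -25, 0], [60, 0, 0, -50, 0], [60, 0, 0, -75, 0], [60, 0, 0, -90, 0]])

```text
time: 12.78
position: [0.5611, 0.1765, 0.2198]
tool_rot: [-3.059, 0.71, -0.005]
ft_force: [0.1, 0.6, -0.5]
grip_width: 0.687
grip_force: 0.0
```

arm_command(motion=[[60, 0, 0, 0, 0], [60, 0, 0, 0, 0], [60, 0, 0, 0, 0]])

```text
time: 13.03
position: [0.5596, 0.1756, 0.2156]
tool_rot: [3.059, -0.71, -0.002]
ft_force: [-0.0, -0.8, -1.2]
grip_width: 0.69
grip_force: 0.0
```

```bash
python3 - <<'E'
from pl import *
rel(None); snap('wrist','w9'); pl('w9'); q,hsv,d=base('w9')
x=q[...,0];y=q[...,1];z=q[...,2]; r=np.hypot(x,y)
g=(d>0)&(r<47)&(abs(z)<4)&(hsv[...,1]<60)&((x>38)|(abs(y+4)>29)); p=q[g]
print('face slopes',np.degrees(np.linalg.lstsq(np.c_[p[:,:2],np.ones(len(p))],p[:,2],rcond=None)[0][:2]))
m=(d>0)&(hsv[...,2]<70)&(abs(x)<25)&(abs(y)<16)&(z>38)&(z<90); print('head',np.percentile(q[m],[3,50,97],axis=0).round(1))
im=load('w9')[0]; cv2.imwrite('pics/w9v.png',im[:,:,::-1])
E
```

```text
t13.03 pos [0.5596 0.1756 0.2156] tilt 0.08 yyaw -116.1 f [-0.  -0.8 -1.2] grip 0.690/0.0 
w9 3082 z at origin 11.2 slope deg [1.4 0.3] x range -49.5 35.4 ((-7.097141265869141, -3.182668685913086), (45.678428649902344, 84.49018859863281))
   face 0.22
base top n 3997 z@0 11.2 slopes deg [0.3 0.3] ((-6.8978118896484375, -3.2106399536132812), (46.03818130493164, 85.83470916748047), 88.00994110107422)
face slopes [-0.00993194  0.27595393]
head [[-16.7 -10.2  53.9]
 [  0.4  -3.8  67.8]
 [  2.    2.9  70.5]]
```

View pics/w9v.png

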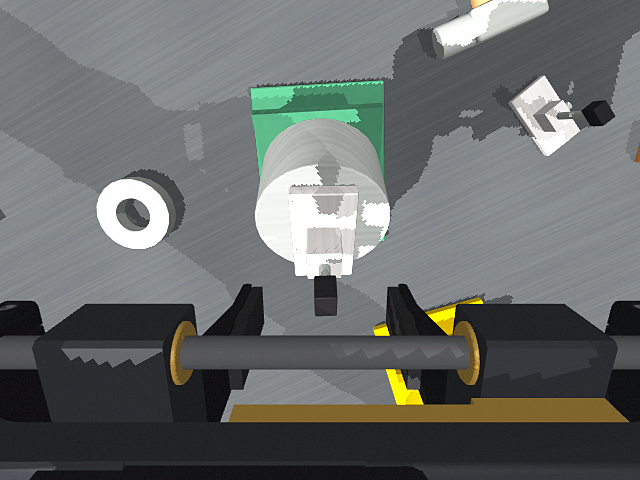

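```bash
python3 - <<'E'
from pl import *
for f in('w6','w9'):
    q,hsv,d=base(f); x,y,z=q[...,0],q[...,1],q[...,2]
    for a in range(-48,36,8):
        m=(d>0)&(x>a)&(x<a+8)&(abs(y+3)<20)&(abs(z-11)<6)&(hsv[...,1]<60); print(a+4,m.sum(),np.percentile(z[m],[10,50,90]).round(1) if m.sum()>5 else '')
    for a in(36,40,44): 
        m=(d>0)&(x>a)&(x<a+4)&(abs(y)<18)&(abs(z)<6); print('face',a,m.sum(),np.median(z[m]).round(2) if m.any() else '')
    for a in range(-45,40,15):
        m=(d>0)&(x>a)&(x<a+15)&(y>25)&(np.hypot(x,y)<47)&(abs(z)<6); print('facey',a,m.sum(),np.median(z[m]).round(2) if m.any() else '')
E
```

```text
base top n 6433 z@0 11.3 slopes deg [-0.   0.4] ((-6.213356018066406, -2.9846153259277344), (46.14167785644531, 84.49298095703125), 87.71647644042969)
-44 117 [ 9.8 10.3 10.7]
-36 105 [10.1 10.5 11.1]
-28 67 [10.2 10.6 11.1]
-20 104 [10.2 10.7 11.2]
-12 208 [10.5 11.1 11.7]
-4 250 [10.6 11.3 11.9]
4 760 [11.  11.9 15.8]
12 839 [11.1 11.7 12.3]
20 923 [11.3 11.9 12.5]
28 1002 [11.5 12.1 12.8]
36 1118 [ 6.  10.4 12.4]
face 36 487 0.29
face 40 517 0.28
face 44 698 -0.16
facey -45 97 0.43
facey -30 413 0.42
facey -15 639 0.48
facey 0 746 0.45
facey 15 698 0.42
facey 30 237 0.12
base top n 3997 z@0 11.2 slopes deg [0.3 0.3] ((-6.8978118896484375, -3.2106399536132812), (46.03818130493164, 85.83470916748047), 88.00994110107422)
-44 94 [ 9.6 10.1 10.8]
-36 101 [ 9.7 10.4 10.9]
-28 105 [10.1 10.7 11.3]
-20 122 [10.3 10.9 11.5]
-12 140 [10.4 11.1 11.8]
-4 155 [10.7 11.3 11.9]
4 470 [11.  11.8 15.6]
12 496 [11.  11.7 12.3]
20 524 [11.1 11.8 12.5]
28 565 [11.4 12.  12.7]
36 593 [ 6.2 10.3 12.4]
face 36 277 0.29
face 40 285 0.26
face 44 384 -0.23
facey -45 62 0.41
facey -30 271 0.38
facey -15 397 0.43
facey 0 442 0.39
facey 15 408 0.37
facey 30 135 0.28
```

The last view shows the gauge standing free: base at (322,230), head at (326,295), fingers clear on both sides. It's within tolerance, with about 1.3° tilt and the origin about 0.8 mm up. Handing in.

```bash
python3 -c "
from bench import close_job; print(close_job())"
```

```text
the job is handed in; nothing more can be done
None
```

I handed the job in: the gauge stands released on the sleeve with the probe on the bore floor and the lock button fully in, base about 1.3° off flat and 0.8 mm up at its origin (limits about 2.3° and 1.5 mm); the hand-in gave no verdict.

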